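# Slide the lamp carrier round its bent rod to the sample

### The arm

A 7-joint arm with a two-finger parallel gripper is mounted at the origin on the work surface. World frame = base frame: x ahead of the robot, y to its left, z up, the work surface at z = 0. Lengths are in m, angles in rad, forces in N, time in s.
With the tool pointing down it reaches from about 0.4 to 0.875 m from the base axis. Payload 19.3 kg.
Tool frame: the origin (TCP) lies at the very end of the fingers, on their centre line; the grasp point (between the pads) lies 19 mm behind it; z points along the fingers, x is the direction in which the jaws open and shut, and the axes are right-handed (so a half turn about z gives the same grasp; the last joint's range is limited). The gripper opens to 85 mm and grips with 20 to 120 N. Pads are 22 mm wide; open, the fingers measure 114 mm over their backs; the gripper's body (76 mm by 85 mm) begins 54 mm behind the grasp point. The pads swing forward as they close: fully open they stand 13 mm farther back than shut.
Start: joints at [-1.287, 0.521, -0.036, 1.599, 0.021, 1.021, -0.113], TCP at [0.217, 0.586, 0.231] pointing down, gripper open.
Joint ranges: [-2.91, 2.91], [-0.3, 2.13], [-1.5, 1.42], [0.17, 2.43], [-1.26, 4.41], [0.16, 1.93], [-2.52, 2.52]. Speed limits (rad/s): [1.89, 1.89, 2.39, 2.39, 3.01, 3.01, 3.01].

### API

Orientations are given as [roll, pitch, yaw] about the fixed x, y, z axes, in that order (R = Rz(yaw) Ry(pitch) Rx(roll)).
In Python, from workcell import bot gives the robot as it stands.
- The arm moves only by the tool jog_arm, never from a script. Its argument "increments" is a list of rows, each an object of numbers: "wx", "wy", "wz": the turn, a rotation vector about the tool's x, y, z in degrees; "x", "y", "z": the shift along the tool's x, y, z in cm; "claw": the opening in per cent of the stroke, from 0 (shut) to 100 (fully open). A call has 1 to 10 rows; each row is the pose to reach, as a shift and turn from the pose measured when the call began, along the tool's axes at that moment; what a row does not reach only later rows make up. A row lasts 1/8 s, in which the tool goes at most 62.5 mm and 10.7 degrees, less where a joint would pass 70% of its speed; a pose out of reach is approached as far as the arm can. A call with a gripper value outside its range is refused whole. The fingers move at their own pace and stop on an object; "squeeze" is the grip in N (left out, the last holds). Time passes only in rows, so rows that repeat a pose let the fingers close. It gives the time, the measured TCP pose, the force and the opening at its end, in the units of the state.
- bot.observe(): the state, without advancing time (a new reading comes with each control period).
- bot.grab_frame(name): name is "scene" or "top"; returns a dict with "pixels" (480x640x3 uint8, red, green, blue), "fov_y" (degrees; the focal length in pixels is half the picture's height over the tangent of half this angle, whatever the lens; pixels are square), "cx", "cy" (the principal point, pixels), "origin" and "orientation" of the camera in the world. Camera axes: x right, y down, z forward; pixel columns grow to the right and rows downward; lengths in m; the calibration is good to about 2 mm. A picture is of the moment at which its call begins. There is no depth.
- bot.job_done(): hands the job in, once; it reports no verdict.
The state is a dict: "clock": time; "qpos": joint angles; "qd": joint speeds; "joint_efforts": joint torques, N m; "position": TCP position; "tool_rot": TCP orientation; "force": force on the tool from outside, world axes, zero at the start; "moment": the same for the moment, N m; "grip_width": finger opening in m.
Only numpy, scipy, OpenCV 4.12 (cv2) and the standard library are available. Lean on these libraries where they do the work, as an engineer would, in place of code of your own. Each camera call takes 0.05 s, during which the arm holds its last target.

### The job

Take the blue lamp carrier by its tab and slide it along its bent rod, round both corners, until its collar rests against the red stop above the sample dish, then let go of it. Leave the orange lamp carrier where it is.

Things in the scene. Friction and masses are not known exactly. Their poses are not given: they have to be found in the camera images.
- blue_ring (a point): White collar (0.12 kg) hanging on the rod, blue tab above, lamp to 60 mm below. Point: centre of its 24 mm hole, 8 mm below the rod's axis while it hangs (raise it 8 mm for equal play all round); x along hole and rod, z up. Collar 38 mm across, 14 mm long. Tab 24 mm along x, 10 thick along y, 28 to 70 mm above the point. Starts on the first straight; in corners turn it with the rod to within 20 degrees.
- blue_rail: Fixed black plate 200 x 200 x 12 mm with the blue carrier's bent 8 mm steel rod, level at 130 mm (axis). Origin: centre of plate's underside, z up. In its x, y (mm) the rod runs from a white block at (-71, -71) straight to corner (29, -71), corner (71, -29), red stop (71, 71): two left turns of 45 degrees. Posts only under the ends; dish 39 mm high near (68, 56). On the left or right.
- blue_stop (a point): Centre, on the rod's axis (130 mm up), of the near face of the red stop on the blue carrier's rod: a disc 32 mm in diameter, 8 mm thick. With the collar against it, the collar's centre is 7 mm short of this point along the rod.
- orange_ring (a point): The same kind of carrier with an orange tab, hanging on the other plate's rod (a mirror image of the first). Point: centre of its collar. To be left alone.
Not all that is in view belongs to the job. Leave any green or yellow look-alike of the part that bears blue_ring alone.

How it is judged:
By the outcome, as a careful person would: the job done as asked, in the order asked, and still so for the second after the job is handed in, with the robot touching nothing.
It also fails if it takes over 38 s, if anything falls off the work surface, if the arm or the gripper's body presses on something with over 40 N, if the wrist force passes 120 N, or if a joint passes its speed limit or range.

## Working session

There is one attempt and no reset: what is moved stays moved. The work goes in short steps, Python scripts to look and compute and a tool call to move; the robot and the scene stay as the last step left them, time stands still between calls to the robot, and variables do not carry over. Pictures are saved under pics/ and viewed, and the job is handed in when it is done.

Besides the shell and the picture viewer there is one more tool, called after ">>>" as a command line: name --argument value ..., lists and objects as JSON in quotes. jog_arm: Moves the arm, as the interface text tells. Its arguments: {"type":"object","properties":{"increments":{"type":"array","items":{"type":"object","properties":{"wx":{"type":"number"},"wy":{"type":"number"},"wz":{"type":"number"},"x":{"type":"number"},"y":{"type":"number"},"z":{"type":"number"},"claw":{"type":"number"}}}},"squeeze":{"type":"number"}},"required":["increments"]}

```bash
mkdir -p pics; ls; cat > h.py <<'E'
import numpy as np, cv2
from workcell import bot
def snap(n,tag):
    f=bot.grab_frame(n); cv2.imwrite(f'pics/{tag}.png',f['pixels'][:,:,::-1]); 
    np.save(f'pics/{tag}.npy',{k:f[k] for k in f},allow_pickle=True); return f
E
python3 - <<'E'
from h import *
for n in('scene','top'):
    f=snap(n,n+'0'); print({k:f[k] for k in f if k!='pixels'})
print(bot.observe())
E
```

```text
pics
{'fov_y': 48.76254180406365, 'cx': 328.4417125670692, 'cy': 237.45412828067933, 'origin': array([ 1.00460064, -0.50936358,  0.85735465]), 'orientation': array([-2.43061245e+00,  1.80039829e-03,  8.13704650e-01])}
{'fov_y': 43.12187434455039, 'cx': 318.5237046488361, 'cy': 237.56009612204295, 'origin': array([ 0.31870384, -0.0840455 ,  1.23259087]), 'orientation': array([-2.93196103, -0.00365514, -1.44944756])}
{'clock': 0.1, 'qpos': array([-1.287214  ,  0.52195369, -0.03632755,  1.59992651,  0.02121049,
        1.02109294, -0.11280534]), 'qd': array([-0.00130965, -0.00189093,  0.00203264, -0.00065009,  0.00169669,
       -0.00043777, -0.00245038]), 'joint_efforts': array([ 4.01958052e-03, -9.28480482e+01,  1.98423497e+00, -3.70533478e+01,
        1.81931513e-02,  5.25596275e-03,  7.40191012e-06]), 'position': array([0.2164637 , 0.58601041, 0.2307925 ]), 'tool_rot': array([3.14151513e+00, 9.92165822e-04, 1.21700278e+00]), 'force': array([-0.89494891,  0.29289549, -0.08028083]), 'moment': array([-0.00887685, -0.00299031,  0.00518693]), 'grip_width': 0.08503540675052268}
```

View pics/scene0.png

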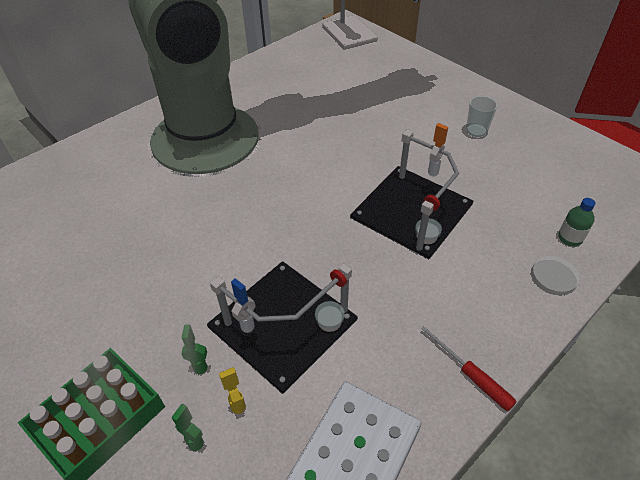

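View pics/top0.png

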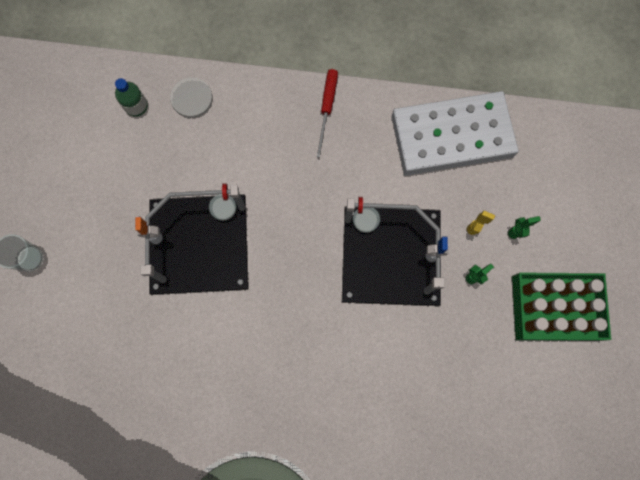

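Candidates: blue tab carrier on rod (scene 240,295 / top 443,246). Look-alikes: orange (440,135), green (190,350) and (188,428), yellow (232,390), bottle's blue cap (588,204). By the description it is the blue tab on the rod. Next, close crops.

```bash
python3 - <<'E'
from h import *
a=cv2.imread('pics/scene0.png')[255:395,200:365]; cv2.imwrite('pics/c1.png',cv2.resize(a,None,fx=4.8,fy=4.2,interpolation=cv2.INTER_CUBIC) if 0 else cv2.resize(a,None,fx=4,fy=4,interpolation=cv2.INTER_CUBIC))
a=cv2.imread('pics/top0.png')[190:315,330:470]; cv2.imwrite('pics/c2.png',cv2.resize(a,None,fx=4,fy=4,interpolation=cv2.INTER_CUBIC))
E
```

```text
(no output)
```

View pics/c1.png

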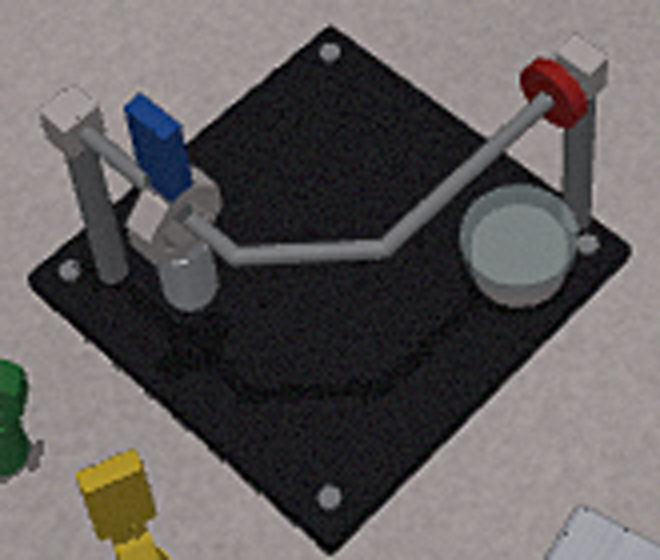

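View pics/c2.png

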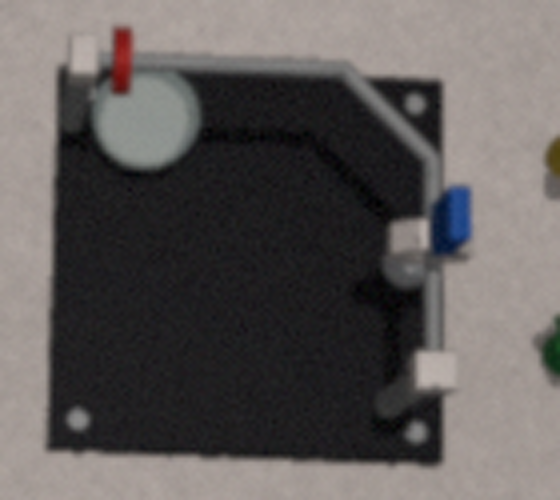

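The crops show the blue tab on its collar, hanging on the rod between the white block (crop 70,120) and the first corner (235,255). Fitting the plate pose now.

```bash
cat >> h.py <<'E'
from scipy.spatial.transform import Rotation as Ro
from scipy.optimize import least_squares
def proj(f,P):
    R=Ro.from_euler('xyz',f['orientation']).as_matrix(); c=(np.atleast_2d(P)-f['origin'])@R
    F=240/np.tan(np.radians(f['fov_y']/2)); return np.c_[f['cx']+F*c[:,0]/c[:,2], f['cy']+F*c[:,1]/c[:,2]]
def ld(t): return np.load(f'pics/{t}.npy',allow_pickle=True).item()
E
python3 - <<'E'
from h import *
s,t=ld('scene0'),ld('top0')
S=lambda a:np.array(a)/4+[200,255]-.375
T=lambda a:np.array(a)/4+[330,190]-.375
# rail pts
pl=[(-.1,-.1,.012),(.1,-.1,.012),(.1,.1,.012),(-.1,.1,.012),(.029,-.071,.13),(.071,-.029,.13)]
sp=S([(32,280),(330,553),(630,250),(330,25),(235,255),(388,245)])
tp=T([(440,462),(440,80),(58,68),(48,450),(433,158),(347,68)])
pl=np.array(pl)
def W(q,P): 
    return np.asarray(P)@Ro.from_euler('z',q[2]).as_matrix().T+[q[0],q[1],0]
def r(q): return np.r_[(proj(s,W(q,pl))-sp),(proj(t,W(q,pl))-tp)].ravel()
o=least_squares(r,[.5,-.2,0]);q=o.x
print(q,np.degrees(q[2]));print(r(q).reshape(-1,2).round(1))
for n,P in dict(blk=(-.071,-.071,.13),c1=(.029,-.071,.13),c2=(.071,-.029,.13),stop=(.071,.071,.13)).items(): print(n,W(q,[P]).round(4))
# stop pixel check
print('stop proj',proj(s,W(q,[(.071,.071,.13)])),proj(t,W(q,[(.071,.071,.13)])))
# carrier: param u along rod -> tab top corners and collar
for u in np.arange(-.05,.03,.01):
    P=W(q,[(u,-.071,.122+.07),(u,-.071,.122+.028),(u,-.071,.122)])
    print(round(u,3),((proj(s,P)-[200,255]+.375)*4).round(0).tolist(),((proj(t,P)-[330,190]+.375)*4).round(0).tolist())
E
```

```text
[ 0.56100562 -0.21052467  0.08529028] 4.886772948523682
[[-1.9 -1.7]
 [ 0.1 -1.9]
 [ 0.9 -1.8]
 [ 0.1 -1.3]
 [ 0.3  0. ]
 [-0.8  0.7]
 [ 1.7 -0.3]
 [ 1.2 -1.1]
 [ 0.4 -1.5]
 [ 0.2 -0.9]
 [ 0.3 -0.4]
 [-0.7 -0.5]]
blk [[ 0.4963 -0.2873  0.13  ]]
c1 [[ 0.5959 -0.2788  0.13  ]]
c2 [[ 0.6342 -0.2334  0.13  ]]
stop [[ 0.6257 -0.1337  0.13  ]]
stop proj [[336.74351932 278.96063787]] [[362.41954048 204.19692904]]
-0.05 [[82.0, 57.0], [98.0, 119.0], [108.0, 158.0]] [[463.0, 302.0], [444.0, 317.0], [431.0, 327.0]]
-0.04 [[99.0, 70.0], [115.0, 132.0], [124.0, 171.0]] [[463.0, 279.0], [443.0, 295.0], [431.0, 305.0]]
-0.03 [[116.0, 84.0], [131.0, 146.0], [140.0, 185.0]] [[463.0, 257.0], [443.0, 273.0], [431.0, 284.0]]
-0.02 [[133.0, 98.0], [148.0, 159.0], [157.0, 198.0]] [[462.0, 234.0], [443.0, 252.0], [431.0, 263.0]]
-0.01 [[150.0, 112.0], [164.0, 173.0], [173.0, 212.0]] [[462.0, 212.0], [443.0, 230.0], [431.0, 242.0]]
0.0 [[168.0, 126.0], [181.0, 187.0], [189.0, 225.0]] [[462.0, 189.0], [443.0, 209.0], [431.0, 221.0]]
0.01 [[186.0, 140.0], [198.0, 201.0], [206.0, 239.0]] [[462.0, 167.0], [443.0, 187.0], [431.0, 200.0]]
0.02 [[203.0, 154.0], [215.0, 215.0], [223.0, 253.0]] [[462.0, 145.0], [443.0, 166.0], [431.0, 179.0]]
```

```bash
cat >> h.py <<'E'
Q=np.array([.5610,-.2105,.0853]); YAW=4.89
def rail(x,y): 
    c,s=np.cos(Q[2]),np.sin(Q[2]); return Q[0]+c*x-s*y, Q[1]+s*x+c*y
def plan(ws):
    o=bot.observe(); p=o['position'];R=Ro.from_euler('xyz',o['tool_rot'])
    print('now',o['clock'],p.round(4),np.degrees(o['tool_rot']).round(1),'F',o['force'].round(1),o['grip_width'].round(4))
    for x,y,z,yaw in ws:
        d=R.inv().apply(np.array([x,y,z])-p)*100; w=(R.inv()*Ro.from_euler('xyz',[180,0,yaw],degrees=True)).as_rotvec(degrees=True)
        print('x %.2f y %.2f z %.2f | w %.1f %.1f %.1f'%(*d,*w))
E
python3 - <<'E'
from h import *
x,y=rail(-.009,-.071);print(x,y,np.hypot(x,y))
ws=[(.2165,.586,.28,69.7),(.2165,.586,.32,69.7)]
az0,az1=69.7,np.degrees(np.arctan2(y,x))
for i in range(1,18):
    a=np.radians(az0+(az1-az0)*i/17); r=.622
    ws.append((r*np.cos(a),r*np.sin(a),.32,69.7-154.8*i/17))
plan(ws)
E
```

```text
0.5580816808642294 -0.2820086247485 0.6252871555923597Traceback (most recent call last):
  File "<stdin>", line 8, in <module>
  File "h.py", line 17, in plan
    print('now',o['clock'],p.round(4),np.degrees(o['tool_rot']).round(1),'F',o['force'].round(1),o['grip_width'].round(4))
                                                                                                 ^^^^^^^^^^^^^^^^^^^^^
AttributeError: 'float' object has no attribute 'round'
```

```bash
sed -i "s/o\['grip_width'\].round(4)/round(o['grip_width'],4)/" h.py; python3 - <<'E'
from h import *
x,y=rail(-.009,-.071)
ws=[(.2165,.586,.28,69.7),(.2165,.586,.32,69.7)]
az0,az1=69.7,np.degrees(np.arctan2(y,x))
for i in range(1,18):
    a=np.radians(az0+(az1-az0)*i/17); r=.622
    ws.append((r*np.cos(a),r*np.sin(a),.32,69.7-154.8*i/17))
plan(ws)
E
```

```text
now 0.1 [0.2165 0.586  0.2308] [1.80e+02 1.00e-01 6.97e+01] F [-0.9  0.3 -0.1] 0.085
x -0.00 y 0.00 z -4.92 | w 0.0 0.1 0.0
x -0.01 y 0.00 z -8.92 | w 0.0 0.1 0.0
x -0.59 y 6.18 z -8.92 | w 0.0 0.1 9.1
x -1.50 y 12.27 z -8.92 | w 0.0 0.1 18.2
x -3.02 y 18.25 z -8.92 | w 0.0 0.1 27.3
x -5.11 y 24.04 z -8.91 | w 0.0 0.1 36.5
x -7.77 y 29.59 z -8.91 | w 0.0 0.1 45.6
x -10.97 y 34.86 z -8.91 | w 0.0 0.1 54.7
x -14.67 y 39.79 z -8.90 | w 0.0 0.0 63.8
x -18.84 y 44.32 z -8.90 | w 0.0 0.0 72.9
x -23.44 y 48.42 z -8.89 | w 0.0 0.0 82.0
x -28.42 y 52.04 z -8.89 | w 0.0 0.0 91.1
x -33.74 y 55.16 z -8.88 | w 0.1 0.0 100.2
x -39.33 y 57.73 z -8.88 | w 0.1 0.0 109.3
x -45.16 y 59.74 z -8.87 | w 0.1 0.0 118.4
x -51.15 y 61.16 z -8.87 | w 0.1 0.0 127.5
x -57.26 y 61.98 z -8.86 | w 0.1 0.0 136.6
x -63.41 y 62.19 z -8.85 | w 0.1 0.0 145.7
x -69.56 y 61.79 z -8.85 | w 0.1 0.0 154.8
```

>>> jog_arm --increments '[{"x": 0,"y": 0,"z": -5},{"x": 0,"y": 0,"z": -9,"claw": 60},{"x": -0.6,"y": 6.2,"z": -9,"wz": 9},{"x": -1.5,"y": 12.3,"z": -9,"wz": 18},{"x": -3,"y": 18.2,"z": -9,"wz": 27},{"x": -5.1,"y": 24,"z": -9,"wz": 36},{"x": -7.8,"y": 29.6,"z": -9,"wz": 45},{"x": -11,"y": 34.9,"z": -9,"wz": 54},{"x": -14.7,"y": 39.8,"z": -9,"wz": 63},{"x": -18.8,"y": 44.3,"z": -9,"wz": 72}]'

```text
schema error: expected keys wx, wy, wz, x, y, z, claw
```

```bash
python3 - <<'E'
from h import *
x,y=rail(-.009,-.071)
o=bot.observe();p=o['position'];az0=np.degrees(np.arctan2(p[1],p[0]));y0=np.degrees(o['tool_rot'][2])
az1=np.degrees(np.arctan2(y,x));ws=[]
for i in range(1,11):
    a=np.radians(az0+(az1-az0)*i/10); r=.622
    ws.append((r*np.cos(a),r*np.sin(a),.32,y0-(y0+85.1)*i/10))
plan(ws)
E
```

```text
now 0.1 [0.2165 0.586  0.2308] [1.80e+02 1.00e-01 6.97e+01] F [-0.9  0.3 -0.1] 0.085
x -1.16 y 10.43 z -8.92 | w 0.0 0.1 15.5
x -3.78 y 20.57 z -8.92 | w 0.0 0.1 31.0
x -8.06 y 30.12 z -8.91 | w 0.0 0.1 46.4
x -13.88 y 38.82 z -8.90 | w 0.0 0.0 61.9
x -21.08 y 46.42 z -8.90 | w 0.0 0.0 77.4
x -29.45 y 52.70 z -8.89 | w 0.0 0.0 92.9
x -38.75 y 57.50 z -8.88 | w 0.1 0.0 108.4
x -48.73 y 60.66 z -8.87 | w 0.1 0.0 123.9
x -59.10 y 62.11 z -8.86 | w 0.1 0.0 139.3
x -69.56 y 61.79 z -8.85 | w 0.1 0.0 154.8
```

All keys are required in each row.

>>> jog_arm --increments '[{"wx": 0,"wy": 0,"wz": 0,"x": 0,"y": 0,"z": -5,"claw": 70},{"wx": 0,"wy": 0,"wz": 0,"x": 0,"y": 0,"z": -9,"claw": 70},{"wx": 0,"wy": 0,"wz": 9,"x": -0.6,"y": 6.2,"z": -9,"claw": 70},{"wx": 0,"wy": 0,"wz": 18,"x": -1.5,"y": 12.3,"z": -9,"claw": 70},{"wx": 0,"wy": 0,"wz": 27,"x": -3,"y": 18.2,"z": -9,"claw": 70},{"wx": 0,"wy": 0,"wz": 36,"x": -5.1,"y": 24,"z": -9,"claw": 70},{"wx": 0,"wy": 0,"wz": 45,"x": -7.8,"y": 29.6,"z": -9,"claw": 70},{"wx": 0,"wy": 0,"wz": 54,"x": -11,"y": 34.9,"z": -9,"claw": 70},{"wx": 0,"wy": 0,"wz": 63,"x": -14.7,"y": 39.8,"z": -9,"claw": 70},{"wx": 0,"wy": 0,"wz": 72,"x": -18.8,"y": 44.3,"z": -9,"claw": 70}]'

```text
clock: 1.35
position: [0.5677, 0.2544, 0.3207]
tool_rot: [3.14, 0.001, -0.045]
force: [1.1, 0.5, 0.8]
grip_width: 0.0597
```

```bash
python3 - <<'E'
from h import *
x,y=rail(-.009,-.071)
o=bot.observe();p=o['position'];az0=np.degrees(np.arctan2(p[1],p[0]));y0=np.degrees(o['tool_rot'][2])
az1=np.degrees(np.arctan2(y,x));ws=[]
for i in range(1,10):
    a=np.radians(az0+(az1-az0)*i/9); r=.622
    ws.append((r*np.cos(a),r*np.sin(a),.32,y0-(y0+85.1)*i/9))
ws.append((x,y,.3,-85.1))
plan(ws)
E
```

```text
now 1.35 [0.5677 0.2544 0.3207] [179.9   0.   -2.6] F [1.1 0.5 0.8] 0.0597
x 2.47 y 5.62 z 0.07 | w 0.1 0.0 9.2
x 4.39 y 11.46 z 0.08 | w 0.1 0.0 18.3
x 5.73 y 17.45 z 0.09 | w 0.1 0.0 27.5
x 6.47 y 23.55 z 0.09 | w 0.1 0.0 36.7
x 6.60 y 29.69 z 0.10 | w 0.1 0.0 45.9
x 6.13 y 35.82 z 0.11 | w 0.1 -0.0 55.0
x 5.05 y 41.87 z 0.12 | w 0.1 -0.0 64.2
x 3.38 y 47.78 z 0.13 | w 0.1 -0.0 73.4
x 1.14 y 53.50 z 0.14 | w 0.1 -0.0 82.5
x 1.44 y 53.63 z 2.14 | w 0.1 -0.0 82.5
```

>>> jog_arm --increments '[{"wx": 0,"wy": 0,"wz": 9,"x": 2.5,"y": 5.6,"z": 0.1,"claw": 70},{"wx": 0,"wy": 0,"wz": 18,"x": 4.4,"y": 11.5,"z": 0.1,"claw": 70},{"wx": 0,"wy": 0,"wz": 27.5,"x": 5.7,"y": 17.5,"z": 0.1,"claw": 70},{"wx": 0,"wy": 0,"wz": 36.7,"x": 6.5,"y": 23.5,"z": 0.1,"claw": 70},{"wx": 0,"wy": 0,"wz": 46,"x": 6.6,"y": 29.7,"z": 0.1,"claw": 70},{"wx": 0,"wy": 0,"wz": 55,"x": 6.1,"y": 35.8,"z": 0.1,"claw": 70},{"wx": 0,"wy": 0,"wz": 64,"x": 5,"y": 41.9,"z": 0.1,"claw": 70},{"wx": 0,"wy": 0,"wz": 73,"x": 3.4,"y": 47.8,"z": 0.1,"claw": 70},{"wx": 0,"wy": 0,"wz": 82.5,"x": 1.1,"y": 53.5,"z": 0.1,"claw": 70},{"wx": 0.1,"wy": 0,"wz": 82.5,"x": 1.4,"y": 53.6,"z": 2.1,"claw": 70}]'

```text
clock: 2.6
position: [0.5552, -0.2868, 0.3014]
tool_rot: [-3.14, -0.003, -1.494]
force: [1.0, 0.4, -0.7]
grip_width: 0.0597
```

```bash
python3 - <<'E'
from h import *
x,y=rail(-.009,-.071)
plan([(x,y,z,-85.1) for z in (.27,.23,.152)])
f=snap('scene','s2')
cv2.imwrite('pics/s2c.png',cv2.resize(cv2.imread('pics/s2.png')[200:380,150:370],None,fx=3.3,fy=3.3,interpolation=cv2.INTER_CUBIC))
E
```

```text
now 2.6 [ 0.5552 -0.2868  0.3014] [-179.9   -0.2  -85.6] F [ 1.   0.4 -0.7] 0.0597
x -0.46 y -0.32 z 3.13 | w -0.1 -0.2 -0.5
x -0.47 y -0.31 z 7.13 | w -0.1 -0.2 -0.5
x -0.49 y -0.30 z 14.93 | w -0.1 -0.2 -0.5
```

View pics/s2c.png

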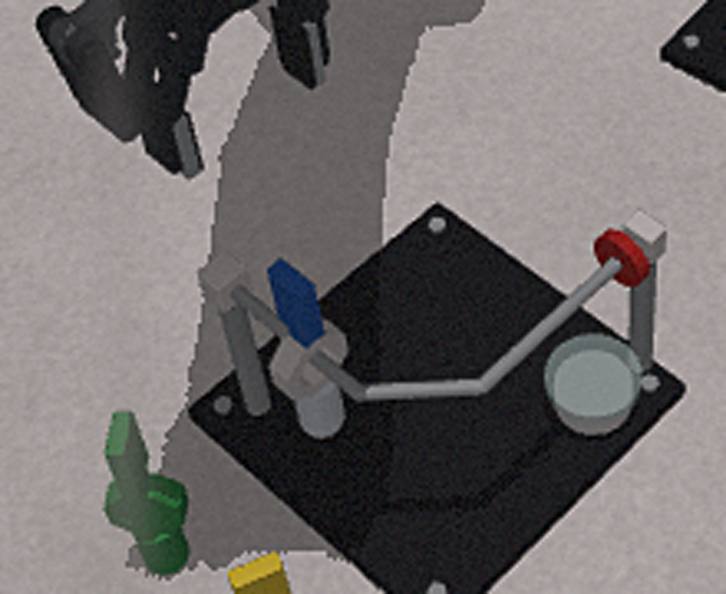

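The crop shows the blue tab upright at about (297,302), clear of the fingers. Descending over it.

>>> jog_arm --increments '[{"wx": 0,"wy": 0,"wz": -0.5,"x": -0.5,"y": -0.3,"z": 3,"claw": 70},{"wx": 0,"wy": 0,"wz": -0.5,"x": -0.5,"y": -0.3,"z": 6.5,"claw": 70},{"wx": 0,"wy": 0,"wz": -0.5,"x": -0.5,"y": -0.3,"z": 9,"claw": 70},{"wx": 0,"wy": 0,"wz": -0.5,"x": -0.5,"y": -0.3,"z": 9.5,"claw": 70},{"wx": 0,"wy": 0,"wz": -0.5,"x": -0.5,"y": -0.3,"z": 9.5,"claw": 70}]'

```text
clock: 3.28
position: [0.5593, -0.2774, 0.2031]
tool_rot: [3.14, 0.001, -1.478]
force: [-0.1, 0.2, 1.3]
grip_width: 0.0598
```

```bash
python3 - <<'E'
from h import *
x,y=rail(-.009,-.071)
plan([(x,y,z,-85.1) for z in (.18,.153)])
f=snap('scene','s3');g=snap('top','t3')
a=cv2.resize(cv2.imread('pics/s3.png')[230:350,180:280],None,fx=4,fy=4,interpolation=cv2.INTER_CUBIC)
b=cv2.resize(cv2.imread('pics/t3.png')[190:310,380:480],None,fx=4,fy=4,interpolation=cv2.INTER_CUBIC)
cv2.imwrite('pics/st3.png',np.hstack([a,b]))
E
```

```text
now 3.275 [ 0.5593 -0.2774  0.2031] [179.9   0.  -84.7] F [-0.1  0.2  1.3] 0.0598
x 0.45 y 0.16 z 2.31 | w 0.1 0.0 0.4
x 0.45 y 0.15 z 5.01 | w 0.1 0.0 0.4
```

View pics/st3.png

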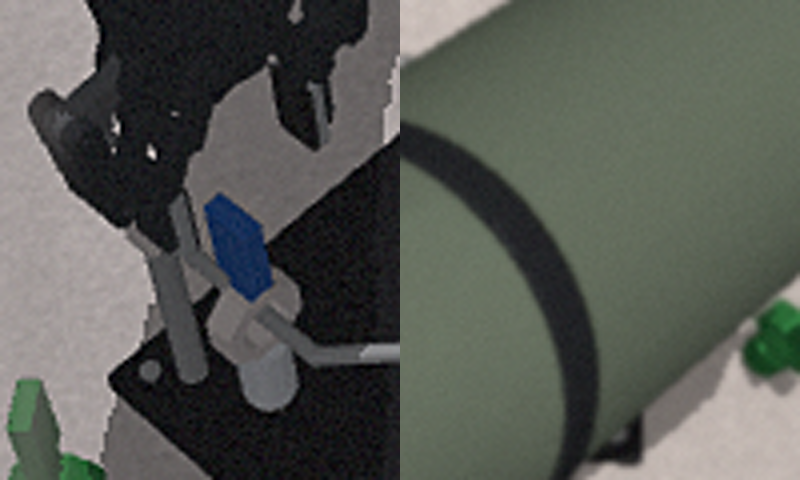

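>>> jog_arm --increments '[{"wx": 0,"wy": 0,"wz": -0.4,"x": 0.4,"y": 0.2,"z": 0.5,"claw": 70},{"wx": 0,"wy": 0,"wz": -0.4,"x": 0.4,"y": 0.2,"z": 2.5,"claw": 70},{"wx": 0,"wy": 0,"wz": -0.4,"x": 0.4,"y": 0.2,"z": 4,"claw": 70},{"wx": 0,"wy": 0,"wz": -0.4,"x": 0.4,"y": 0.2,"z": 4.9,"claw": 70},{"wx": 0,"wy": 0,"wz": -0.4,"x": 0.4,"y": 0.2,"z": 4.9,"claw": 70},{"wx": 0,"wy": 0,"wz": -0.4,"x": 0.4,"y": 0.2,"z": 4.9,"claw": 70}]'

```text
clock: 4.12
position: [0.5579, -0.2822, 0.155]
tool_rot: [-3.142, -0.0, -1.472]
force: [-0.8, -0.7, -0.1]
grip_width: 0.06
```

```bash
python3 - <<'E'
from h import *
x,y=rail(-.009,-.071)
plan([(x,y,z,-85.1) for z in (.154,)])
f=snap('scene','s4')
cv2.imwrite('pics/s4c.png',cv2.resize(cv2.imread('pics/s4.png')[230:350,180:300],None,fx=5,fy=5,interpolation=cv2.INTER_CUBIC))
E
```

```text
now 4.125 [ 0.5579 -0.2822  0.155 ] [-180.    -0.   -84.3] F [-0.8 -0.7 -0.1] 0.06
x -0.01 y -0.02 z 0.10 | w -0.0 -0.0 0.8
```

View pics/s4c.png

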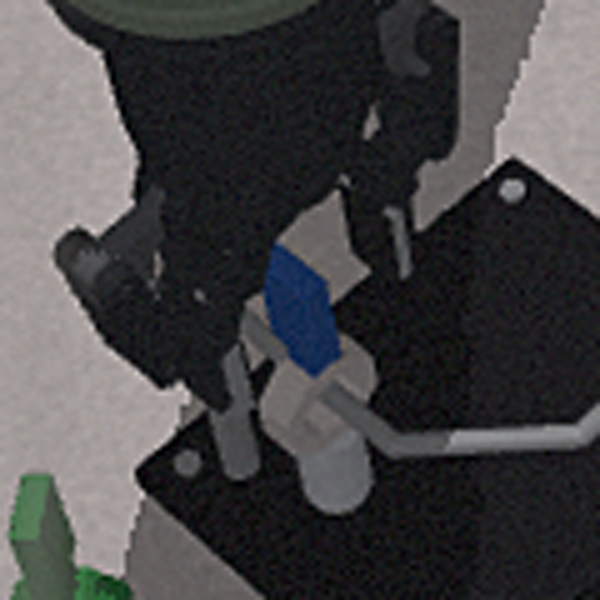

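The tab sits between the fingers; closing on it.

>>> jog_arm --increments '[{"wx": 0,"wy": 0,"wz": 0.8,"x": 0,"y": 0,"z": 0,"claw": 30},{"wx": 0,"wy": 0,"wz": 0.8,"x": 0,"y": 0,"z": 0,"claw": 15},{"wx": 0,"wy": 0,"wz": 0.8,"x": 0,"y": 0,"z": 0,"claw": 8},{"wx": 0,"wy": 0,"wz": 0.8,"x": 0,"y": 0,"z": 0,"claw": 2},{"wx": 0,"wy": 0,"wz": 0.8,"x": 0,"y": 0,"z": 0,"claw": 2},{"wx": 0,"wy": 0,"wz": 0.8,"x": 0,"y": 0,"z": 0,"claw": 2}]' --squeeze 35

```text
clock: 4.92
position: [0.558, -0.2822, 0.1553]
tool_rot: [-3.141, -0.0, -1.486]
force: [-0.1, 0.3, 3.5]
grip_width: 0.0096
```

```bash
python3 - <<'E'
from h import *
x,y=rail(-.009,-.071)
plan([(x,y,z,-85.1) for z in (.155,.163)])
f=snap('scene','s5')
cv2.imwrite('pics/s5c.png',cv2.resize(cv2.imread('pics/s5.png')[230:350,180:300],None,fx=5,fy=5,interpolation=cv2.INTER_CUBIC))
E
```

```text
now 4.925 [ 0.558  -0.2822  0.1553] [-180.    -0.   -85.1] F [-0.1  0.3  3.5] 0.0096
x -0.02 y -0.01 z 0.03 | w -0.0 -0.0 -0.0
x -0.02 y -0.01 z -0.77 | w -0.0 -0.0 -0.0
```

View pics/s5c.png

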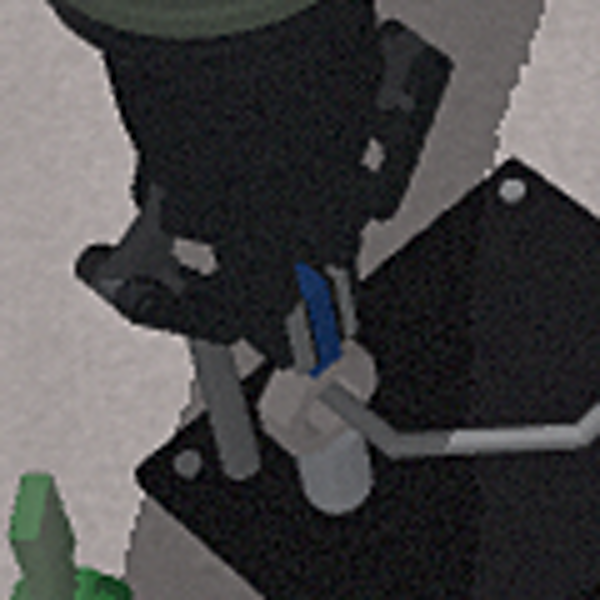

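Gripped at 9.6 mm. Lifting 8 mm and moving to the first corner.

```bash
cat >> h.py <<'E'
def ringplan(ps,z=.163):
    plan([(*rail(a/1000,b/1000),z,-90+YAW+t) for a,b,t in ps])
E
python3 - <<'E'
from h import *
ringplan([(-9,-71,0)]*1+[(-4,-71,0),(3,-71,0),(10,-71,0),(16,-71,5),(21,-71,10),(25,-71,15),(28,-71,19),(28,-71,19)])
E
```

```text
now 4.975 [ 0.558  -0.2822  0.1552] [-180.    -0.   -85.1] F [0.3 0.3 4. ] 0.0098
x -0.02 y -0.01 z -0.78 | w -0.0 -0.0 -0.0
x -0.02 y -0.51 z -0.77 | w -0.0 -0.0 -0.0
x -0.02 y -1.21 z -0.77 | w -0.0 -0.0 -0.0
x -0.02 y -1.91 z -0.77 | w -0.0 -0.0 -0.0
x -0.02 y -2.51 z -0.77 | w -0.0 -0.0 -5.0
x -0.02 y -3.01 z -0.77 | w -0.0 -0.0 -10.0
x -0.02 y -3.41 z -0.77 | w -0.0 -0.0 -15.0
x -0.02 y -3.71 z -0.77 | w -0.0 -0.0 -19.0
x -0.02 y -3.71 z -0.77 | w -0.0 -0.0 -19.0
```

>>> jog_arm --increments '[{"wx": 0,"wy": 0,"wz": 0,"x": 0,"y": 0,"z": -0.4,"claw": 2},{"wx": 0,"wy": 0,"wz": 0,"x": 0,"y": 0,"z": -0.8,"claw": 2},{"wx": 0,"wy": 0,"wz": 0,"x": 0,"y": -0.5,"z": -0.8,"claw": 2},{"wx": 0,"wy": 0,"wz": 0,"x": 0,"y": -1.2,"z": -0.8,"claw": 2},{"wx": 0,"wy": 0,"wz": 0,"x": 0,"y": -1.9,"z": -0.8,"claw": 2},{"wx": 0,"wy": 0,"wz": 0,"x": 0,"y": -1.9,"z": -0.8,"claw": 2}]'

```text
clock: 5.72
position: [0.5775, -0.2804, 0.163]
tool_rot: [-3.141, -0.0, -1.485]
force: [-0.3, -0.9, -0.7]
grip_width: 0.0098
```

```bash
python3 - <<'E'
from h import *
ringplan([(10,-71,0),(16,-71,5),(21,-71,10),(25,-71,15),(28,-71,19),(31,-69,26),(35,-65,32),(41,-59,40),(47,-53,45)])
f=snap('scene','s6')
cv2.imwrite('pics/s6c.png',cv2.resize(cv2.imread('pics/s6.png')[230:350,180:300],None,fx=5,fy=5,interpolation=cv2.INTER_CUBIC))
E
```

```text
now 5.725 [ 0.5775 -0.2804  0.163 ] [-180.    -0.   -85.1] F [-0.3 -0.9 -0.7] 0.0098
x -0.01 y 0.04 z -0.00 | w -0.0 -0.0 0.0
x -0.01 y -0.56 z -0.00 | w -0.0 -0.0 -5.0
x -0.01 y -1.06 z -0.00 | w -0.0 -0.0 -10.0
x -0.01 y -1.46 z -0.00 | w -0.0 -0.0 -15.0
x -0.01 y -1.76 z -0.00 | w -0.0 -0.0 -19.0
x -0.20 y -2.06 z -0.00 | w -0.0 -0.0 -26.0
x -0.60 y -2.46 z -0.00 | w -0.0 -0.0 -32.0
x -1.20 y -3.06 z -0.00 | w -0.0 -0.0 -40.0
x -1.80 y -3.66 z -0.00 | w -0.0 -0.0 -45.0
```

View pics/s6c.png

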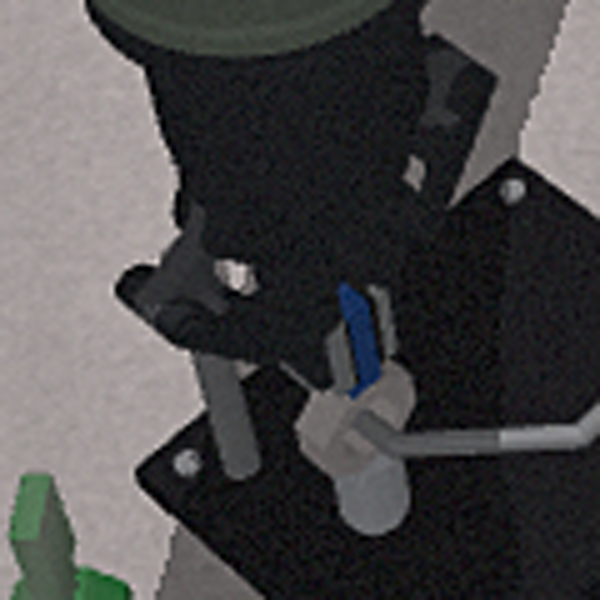

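The carrier follows with the rod roughly central in the hole (365,430) and negligible force. Rounding corner 1.

>>> jog_arm --increments '[{"wx": 0,"wy": 0,"wz": -5,"x": 0,"y": -0.6,"z": 0,"claw": 2},{"wx": 0,"wy": 0,"wz": -10,"x": 0,"y": -1.1,"z": 0,"claw": 2},{"wx": 0,"wy": 0,"wz": -15,"x": 0,"y": -1.5,"z": 0,"claw": 2},{"wx": 0,"wy": 0,"wz": -19,"x": 0,"y": -1.8,"z": 0,"claw": 2},{"wx": 0,"wy": 0,"wz": -26,"x": -0.2,"y": -2.1,"z": 0,"claw": 2},{"wx": 0,"wy": 0,"wz": -32,"x": -0.6,"y": -2.5,"z": 0,"claw": 2},{"wx": 0,"wy": 0,"wz": -40,"x": -1.2,"y": -3.1,"z": 0,"claw": 2},{"wx": 0,"wy": 0,"wz": -45,"x": -1.8,"y": -3.7,"z": 0,"claw": 2},{"wx": 0,"wy": 0,"wz": -45,"x": -1.8,"y": -3.7,"z": 0,"claw": 2}]'

```text
clock: 6.9
position: [0.6124, -0.2591, 0.1629]
tool_rot: [-3.141, -0.0, -0.7]
force: [-0.4, 0.3, -1.9]
grip_width: 0.0099
```

```bash
python3 - <<'E'
from h import *
ringplan([(47,-53,45),(53,-47,45),(59,-41,49),(64,-36,55),(68,-32,60),(70.3,-29.7,64),(71,-27,70),(71,-22,78),(71,-15,85),(71,-8,90)])
f=snap('scene','s7')
cv2.imwrite('pics/s7c.png',cv2.resize(cv2.imread('pics/s7.png')[250:370,200:350],None,fx=5,fy=5,interpolation=cv2.INTER_CUBIC))
E
```

```text
now 6.9 [ 0.6124 -0.2591  0.1629] [-180.    -0.   -40.1] F [-0.4  0.3 -1.9] 0.0099
x 0.01 y 0.02 z -0.01 | w -0.0 -0.0 -0.0
x 0.01 y -0.83 z -0.01 | w -0.0 -0.0 -0.0
x 0.01 y -1.68 z -0.01 | w -0.0 -0.0 -4.0
x 0.01 y -2.39 z -0.01 | w -0.0 -0.0 -10.0
x 0.01 y -2.95 z -0.01 | w -0.0 -0.0 -15.0
x 0.01 y -3.28 z -0.01 | w -0.0 -0.0 -19.0
x -0.13 y -3.52 z -0.01 | w -0.0 -0.0 -25.0
x -0.49 y -3.87 z -0.01 | w -0.0 -0.0 -33.0
x -0.98 y -4.37 z -0.01 | w -0.0 -0.0 -40.0
x -1.48 y -4.86 z -0.01 | w -0.0 -0.0 -45.0
```

View pics/s7c.png

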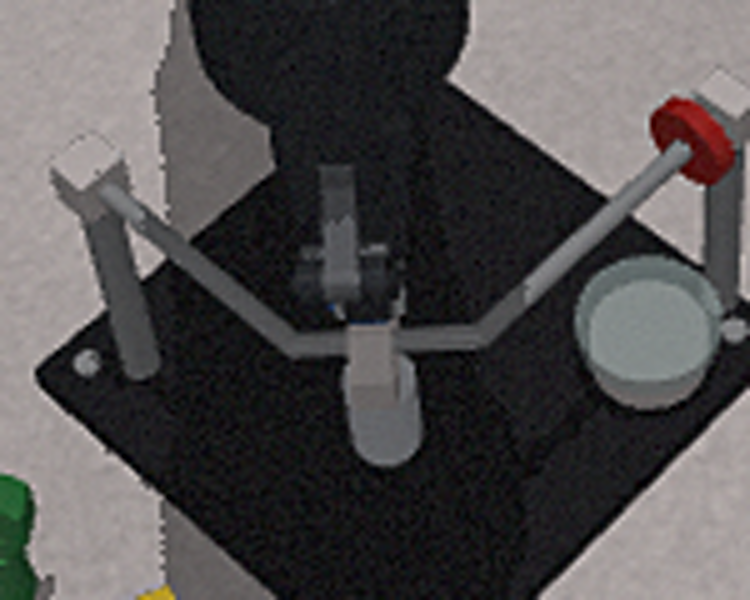

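The collar (372,360) is past corner 1, in the middle of the diagonal, square to the rod. On to corner 2.

>>> jog_arm --increments '[{"wx": 0,"wy": 0,"wz": 0,"x": 0,"y": -0.8,"z": 0,"claw": 2},{"wx": 0,"wy": 0,"wz": -4,"x": 0,"y": -1.7,"z": 0,"claw": 2},{"wx": 0,"wy": 0,"wz": -10,"x": 0,"y": -2.4,"z": 0,"claw": 2},{"wx": 0,"wy": 0,"wz": -15,"x": 0,"y": -2.9,"z": 0,"claw": 2},{"wx": 0,"wy": 0,"wz": -19,"x": 0,"y": -3.3,"z": 0,"claw": 2},{"wx": 0,"wy": 0,"wz": -26,"x": -0.1,"y": -3.5,"z": 0,"claw": 2},{"wx": 0,"wy": 0,"wz": -33,"x": -0.5,"y": -3.9,"z": 0,"claw": 2},{"wx": 0,"wy": 0,"wz": -40,"x": -1,"y": -4.4,"z": 0,"claw": 2},{"wx": 0,"wy": 0,"wz": -45,"x": -1.5,"y": -4.9,"z": 0,"claw": 2},{"wx": 0,"wy": 0,"wz": -45,"x": -1.5,"y": -4.9,"z": 0,"claw": 2}]'

```text
clock: 8.2
position: [0.6324, -0.212, 0.1629]
tool_rot: [3.142, 0.0, 0.082]
force: [-0.2, -0.6, -1.4]
grip_width: 0.0096
```

```bash
python3 - <<'E'
from h import *
ringplan([(71,-8,90),(71,5,90),(71,45,90),(71,52,90),(71,58,90),(71,64,90)])
f=snap('scene','s8')
cv2.imwrite('pics/s8c.png',cv2.resize(cv2.imread('pics/s8.png')[230:350,230:380],None,fx=5,fy=5,interpolation=cv2.INTER_CUBIC))
E
```

```text
now 8.2 [ 0.6324 -0.212   0.1629] [180.    0.    4.7] F [-0.2 -0.6 -1.4] 0.0096
x -0.00 y 0.04 z -0.01 | w 0.0 0.0 -0.2
x -0.01 y -1.26 z -0.01 | w 0.0 0.0 -0.2
x -0.02 y -5.26 z -0.01 | w 0.0 0.0 -0.2
x -0.02 y -5.96 z -0.01 | w 0.0 0.0 -0.2
x -0.02 y -6.56 z -0.01 | w 0.0 0.0 -0.2
x -0.02 y -7.16 z -0.01 | w 0.0 0.0 -0.2
```

View pics/s8c.png

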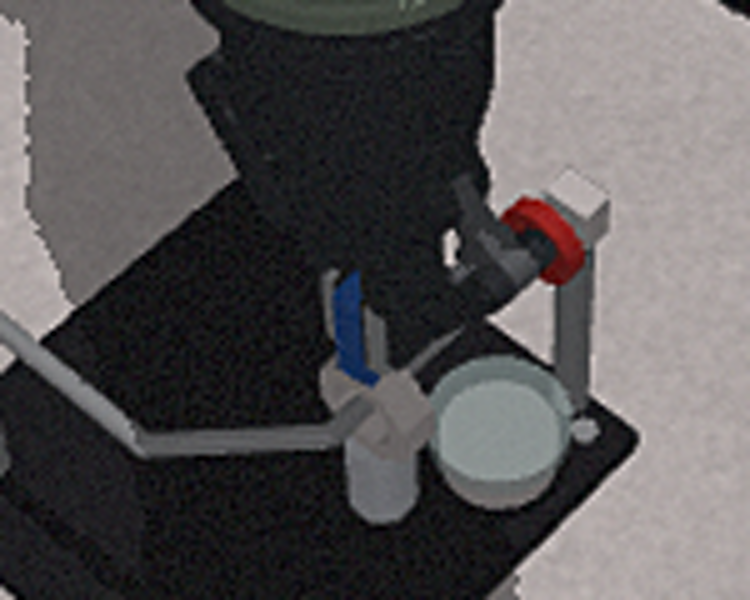

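Round both corners. Along the final straight to about 10 mm short of the stop.

>>> jog_arm --increments '[{"wx": 0,"wy": 0,"wz": 0,"x": 0,"y": -1,"z": 0,"claw": 2},{"wx": 0,"wy": 0,"wz": 0,"x": 0,"y": -2.2,"z": 0,"claw": 2},{"wx": 0,"wy": 0,"wz": 0,"x": 0,"y": -3.4,"z": 0,"claw": 2},{"wx": 0,"wy": 0,"wz": 0,"x": 0,"y": -4.6,"z": 0,"claw": 2},{"wx": 0,"wy": 0,"wz": 0,"x": 0,"y": -5.5,"z": 0,"claw": 2},{"wx": 0,"wy": 0,"wz": 0,"x": 0,"y": -6,"z": 0.3,"claw": 2},{"wx": 0,"wy": 0,"wz": 0,"x": 0,"y": -6.2,"z": 0.6,"claw": 2},{"wx": 0,"wy": 0,"wz": 0,"x": 0,"y": -6.2,"z": 0.6,"claw": 2}]'

```text
clock: 9.25
position: [0.6272, -0.1509, 0.1566]
tool_rot: [3.141, 0.001, 0.08]
force: [0.4, -0.4, -1.5]
grip_width: 0.0095
```

```bash
python3 - <<'E'
from h import *
ringplan([(71,58,90),(71,64,90),(71,68,90)],.157)
f=snap('scene','s9')
cv2.imwrite('pics/s9c.png',cv2.resize(cv2.imread('pics/s9.png')[230:330,280:380],None,fx=6,fy=6,interpolation=cv2.INTER_CUBIC))
E
```

```text
now 9.25 [ 0.6272 -0.1509  0.1566] [180.    0.    4.6] F [ 0.4 -0.4 -1.5] 0.0095
x -0.00 y -0.43 z -0.04 | w 0.0 0.0 -0.3
x -0.01 y -1.03 z -0.04 | w 0.0 0.0 -0.3
x -0.01 y -1.43 z -0.04 | w 0.0 0.0 -0.3
```

View pics/s9c.png

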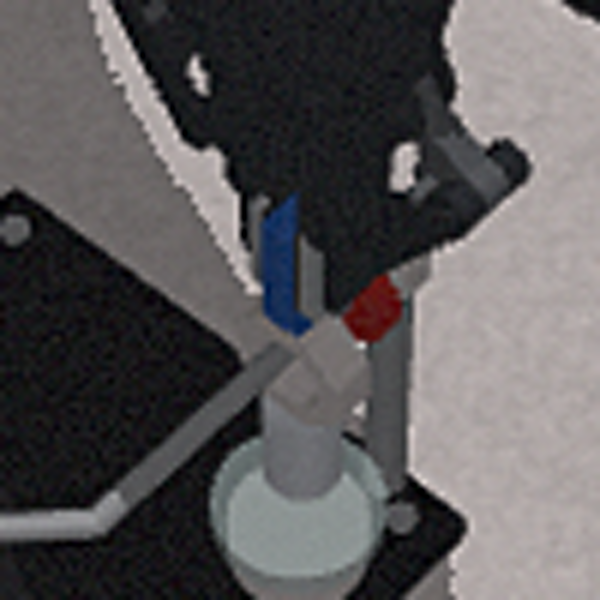

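A small gap remains to the red stop (crop 375,305). Advancing gently and watching for contact.

>>> jog_arm --increments '[{"wx": 0,"wy": 0,"wz": 0,"x": 0,"y": -0.3,"z": 0,"claw": 2},{"wx": 0,"wy": 0,"wz": 0,"x": 0,"y": -0.6,"z": 0,"claw": 2},{"wx": 0,"wy": 0,"wz": 0,"x": 0,"y": -0.8,"z": 0,"claw": 2},{"wx": 0,"wy": 0,"wz": 0,"x": 0,"y": -0.9,"z": 0.05,"claw": 2},{"wx": 0,"wy": 0,"wz": 0,"x": 0,"y": -0.9,"z": 0.05,"claw": 2}]'

```text
clock: 9.93
position: [0.6265, -0.1421, 0.1562]
tool_rot: [3.141, 0.0, 0.08]
force: [0.1, -0.0, -1.6]
grip_width: 0.0095
```

>>> jog_arm --increments '[{"wx": 0,"wy": 0,"wz": 0,"x": 0,"y": -0.1,"z": 0,"claw": 2},{"wx": 0,"wy": 0,"wz": 0,"x": 0,"y": -0.2,"z": 0,"claw": 2},{"wx": 0,"wy": 0,"wz": 0,"x": 0,"y": -0.2,"z": 0,"claw": 2}]'

```text
clock: 10.3
position: [0.6264, -0.14, 0.1562]
tool_rot: [3.141, 0.0, 0.08]
force: [-0.9, -0.8, -1.5]
grip_width: 0.0094
```

>>> jog_arm --increments '[{"wx": 0,"wy": 0,"wz": 0,"x": 0,"y": -0.1,"z": 0,"claw": 2},{"wx": 0,"wy": 0,"wz": 0,"x": 0,"y": -0.2,"z": 0,"claw": 2},{"wx": 0,"wy": 0,"wz": 0,"x": 0,"y": -0.2,"z": 0,"claw": 2}]'

```text
clock: 10.68
position: [0.6262, -0.1389, 0.1562]
tool_rot: [3.14, 0.0, 0.08]
force: [0.8, -6.1, -3.1]
grip_width: 0.0098
```

Contact: 6 N along the rod. Lowering it onto the rod with the push kept.

>>> jog_arm --increments '[{"wx": 0,"wy": 0,"wz": 0,"x": 0,"y": 0,"z": 0.1,"claw": 2},{"wx": 0,"wy": 0,"wz": 0,"x": 0,"y": -0.05,"z": 0.15,"claw": 2},{"wx": 0,"wy": 0,"wz": 0,"x": 0,"y": -0.05,"z": 0.15,"claw": 2}]'

```text
clock: 11.05
position: [0.6263, -0.1389, 0.1552]
tool_rot: [3.139, -0.0, 0.079]
force: [-0.9, -4.8, 5.3]
grip_width: 0.0097
```

```bash
python3 - <<'E'
from h import *
ringplan([(71,64,90)],.155)
f=snap('scene','s10')
cv2.imwrite('pics/s10c.png',cv2.resize(cv2.imread('pics/s10.png')[230:330,280:380],None,fx=6,fy=6,interpolation=cv2.INTER_CUBIC))
E
```

```text
now 11.05 [ 0.6263 -0.1389  0.1552] [179.9  -0.    4.6] F [-0.9 -4.8  5.3] 0.0097
x -0.02 y 0.17 z 0.02 | w 0.1 -0.0 -0.3
```

View pics/s10c.png

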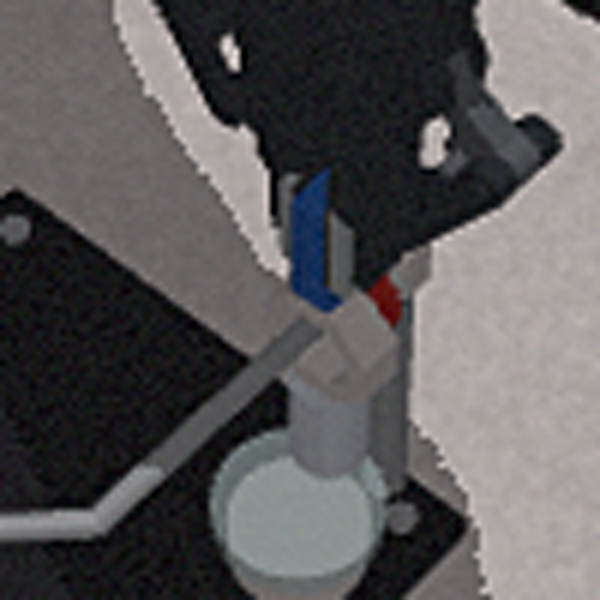

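The collar is against the stop and resting on the rod (5 N down, 5 N along). Opening slowly in place.

>>> jog_arm --increments '[{"wx": 0,"wy": 0,"wz": 0,"x": 0,"y": 0,"z": 0,"claw": 14},{"wx": 0,"wy": 0,"wz": 0,"x": 0,"y": 0,"z": 0,"claw": 20},{"wx": 0,"wy": 0,"wz": 0,"x": 0,"y": 0,"z": 0,"claw": 40},{"wx": 0,"wy": 0,"wz": 0,"x": 0,"y": 0,"z": 0,"claw": 60},{"wx": 0,"wy": 0,"wz": 0,"x": 0,"y": 0,"z": 0,"claw": 60}]'

```text
clock: 11.72
position: [0.6264, -0.1388, 0.1552]
tool_rot: [3.139, -0.001, 0.08]
force: [-0.4, -0.6, -0.0]
grip_width: 0.0514
```

```bash
python3 - <<'E'
from h import *
ringplan([(71,64,90)],.155)
f=snap('scene','s11')
cv2.imwrite('pics/s11c.png',cv2.resize(cv2.imread('pics/s11.png')[230:330,280:380],None,fx=6,fy=6,interpolation=cv2.INTER_CUBIC))
E
```

```text
now 11.725 [ 0.6264 -0.1388  0.1552] [179.9  -0.    4.6] F [-0.4 -0.6 -0. ] 0.0514
x -0.02 y 0.18 z 0.02 | w 0.1 -0.0 -0.3
```

View pics/s11c.png

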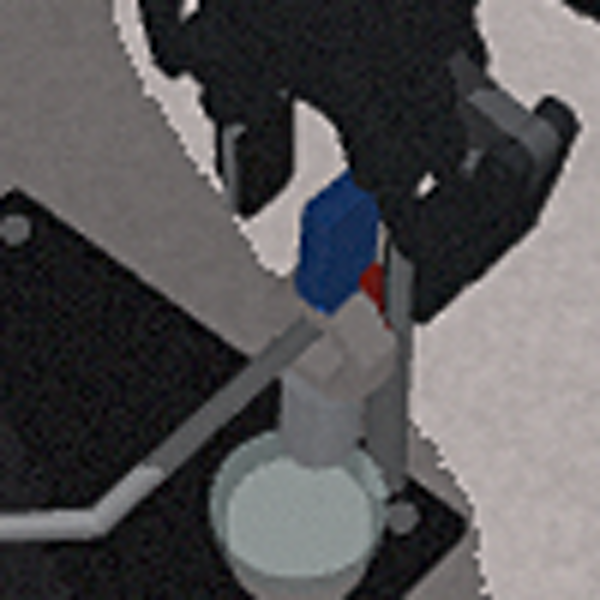

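Released cleanly; withdrawing straight up and back.

>>> jog_arm --increments '[{"wx": 0,"wy": 0,"wz": 0,"x": 0,"y": 0,"z": -1.5,"claw": 60},{"wx": 0,"wy": 0,"wz": 0,"x": 0,"y": 0,"z": -4,"claw": 60},{"wx": 0,"wy": 0,"wz": 0,"x": 0,"y": 0,"z": -8,"claw": 60},{"wx": 0,"wy": 0,"wz": 0,"x": 0,"y": 0,"z": -13,"claw": 60},{"wx": 0,"wy": 0,"wz": 0,"x": -4,"y": 0,"z": -16,"claw": 60},{"wx": 0,"wy": 0,"wz": 0,"x": -9,"y": 0,"z": -18,"claw": 60},{"wx": 0,"wy": 0,"wz": 0,"x": -14,"y": 0,"z": -18,"claw": 60},{"wx": 0,"wy": 0,"wz": 0,"x": -17,"y": 0,"z": -18,"claw": 60},{"wx": 0,"wy": 0,"wz": 0,"x": -17,"y": 0,"z": -18,"claw": 60}]'

```text
clock: 12.9
position: [0.4553, -0.1525, 0.3368]
tool_rot: [3.139, -0.003, 0.078]
force: [0.4, -0.0, 0.2]
grip_width: 0.0514
```

```bash
python3 - <<'E'
from h import *
f=snap('scene','s12');g=snap('top','t12');print(bot.observe()['clock'])
a=cv2.resize(cv2.imread('pics/s12.png')[250:350,290:370],None,fx=5,fy=5,interpolation=cv2.INTER_CUBIC)
b=cv2.resize(cv2.imread('pics/t12.png')[180:280,330:410],None,fx=5,fy=5,interpolation=cv2.INTER_CUBIC)
cv2.imwrite('pics/st12.png',np.hstack([a,b]))
for v in (58,60,62,64):
    P=[(*rail(.071,v/1000),z) for z in (.192,.122)]
    print(v,((proj(f,P)-[290,250]+.4)*5).round().tolist(),((proj(g,P)-[330,180]+.4)*5).round().tolist())
E
```

```text
13.0
58 [[211.0, 56.0], [210.0, 184.0]] [[214.0, 79.0], [197.0, 130.0]]
60 [[215.0, 53.0], [214.0, 180.0]] [[208.0, 78.0], [192.0, 130.0]]
62 [[219.0, 49.0], [218.0, 177.0]] [[202.0, 78.0], [186.0, 129.0]]
64 [[223.0, 45.0], [222.0, 173.0]] [[197.0, 78.0], [181.0, 129.0]]
```

View pics/st12.png

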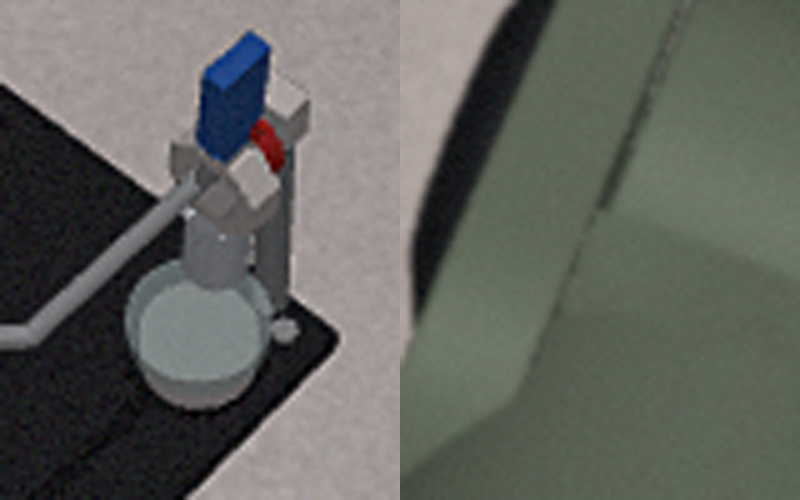

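View pics/s12.png

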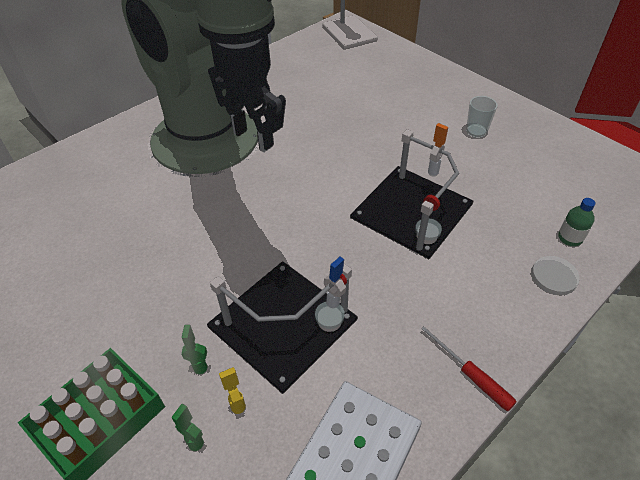

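The carrier hangs at the stop, and the orange carrier looks unmoved. The tab seems to lean slightly outwards and the top view is blocked, so I'll move the arm aside and measure again.

>>> jog_arm --increments '[{"wx": 0,"wy": 0,"wz": 0,"x": 0,"y": -4,"z": -1,"claw": 60},{"wx": 0,"wy": 0,"wz": 0,"x": 0,"y": -10,"z": -1,"claw": 60},{"wx": 0,"wy": 0,"wz": 0,"x": 0,"y": -16,"z": -1,"claw": 60},{"wx": 0,"wy": 0,"wz": 0,"x": 0,"y": -22,"z": -1,"claw": 60},{"wx": 0,"wy": 0,"wz": 0,"x": 0,"y": -28,"z": -1,"claw": 60},{"wx": 0,"wy": 0,"wz": 0,"x": 0,"y": -34,"z": -1,"claw": 60},{"wx": 0,"wy": 0,"wz": 0,"x": 0,"y": -39,"z": -1,"claw": 60},{"wx": 0,"wy": 0,"wz": 0,"x": 0,"y": -39,"z": -1,"claw": 60}]'

```text
clock: 14.0
position: [0.4256, 0.2409, 0.3447]
tool_rot: [3.14, -0.001, 0.085]
force: [-0.1, -1.6, -0.5]
grip_width: 0.0514
```

```bash
python3 - <<'E'
from h import *
f=snap('scene','s13');g=snap('top','t13');print(bot.observe()['clock'])
a=cv2.resize(cv2.imread('pics/s13.png')[250:310,305:355],None,fx=8,fy=8,interpolation=cv2.INTER_CUBIC)
b=cv2.resize(cv2.imread('pics/t13.png')[185:245,340:390],None,fx=8,fy=8,interpolation=cv2.INTER_CUBIC)
cv2.imwrite('pics/st13.png',np.hstack([a,b]))
for nm,P in dict(tabtop=(.071,.064,.192),tabbot=(.071,.064,.15),out=(.078,.064,.192),lampbot=(.071,.064,.062),stopface=(.071,.071,.13),stoptop=(.071,.071,.146)).items():
    P=[(*rail(*P[:2]),P[2])]
    print(nm,((proj(f,P)-[305,250]+.44)*8).round().tolist(),((proj(g,P)-[340,185]+.44)*8+[400,0]).round().tolist())
E
```

```text
14.1
tabtop [[238.0, 73.0]] [[635.0, 85.0]]
tabbot [[236.0, 198.0]] [[620.0, 136.0]]
out [[264.0, 91.0]] [[636.0, 55.0]]
lampbot [[234.0, 434.0]] [[591.0, 230.0]]
stopface [[258.0, 235.0]] [[583.0, 157.0]]
stoptop [[258.0, 190.0]] [[588.0, 139.0]]
```

View pics/st13.png

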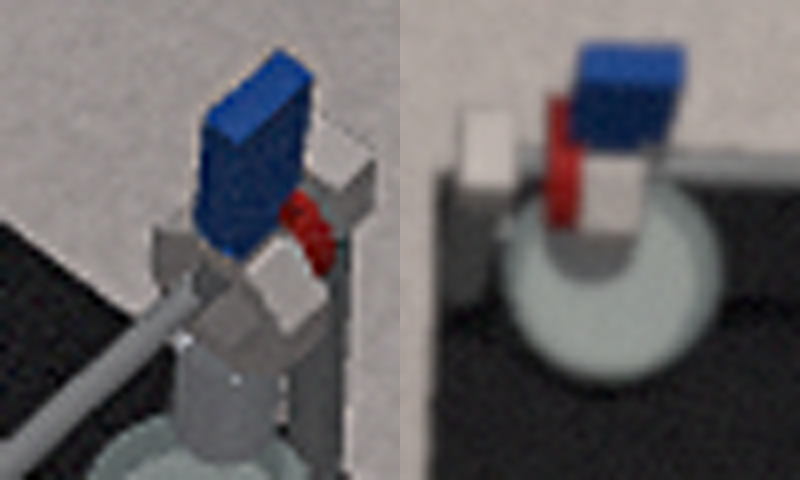

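In the top crop the collar (580–645) touches the red stop's face (x≈580). The tab top is at 633 against 635 predicted for full contact. A lean of about 5° about the rod is unchanged between looks about 1 s apart. The orange carrier is unmoved and the arm is clear, so I'm handing in.

```bash
python3 -c "
from workcell import bot
print(bot.job_done(), bot.observe()['clock'])"
```

```text
the job is handed in; nothing more can be done
the job is handed in; nothing more can be done
```

I took the blue carrier by its tab and lifted it 8 mm so the rod ran free in the hole. I then slid it along the rod, turning it with both 45° corners, until the collar met the red stop (about 6 N). There I lowered it onto the rod, let go and moved the arm clear. I handed the job in just after 14.1 s on the robot's clock.

**Last checks:**
- **Against the stop:** from above, the collar touches the stop's face. Its position along the rod is within about 1 mm of the value predicted for full contact, by a calibration good to about 2 mm.
- **Still hanging:** the carrier had not moved between two looks about 1 s apart.
- **Left alone:** in the last full picture the orange carrier and the green and yellow look-alikes appeared to be where they started. I judged this by eye.
- **One disagreement:** the tab leans outwards about 5° about the rod, where I expected it upright. I left it, since it was steady; friction on the rod is probably holding it.

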